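# Load a heat sink and its circuit board into the inclined bonding press

## Robot

A 7-joint arm with a two-finger parallel gripper is mounted at the origin on a cart in front of the work surface, level with it; the furniture and walls round the work are solid. World frame = base frame: x ahead of the robot, y to its left, z up, the work surface at z = 0. Lengths are in m, angles in rad, forces in N, time in s.
With the tool pointing down it reaches from about 0.425 to 0.825 m from the base axis. Payload 3.6 kg.
Tool frame: the origin (TCP) lies at the very end of the fingers, on their centre line; the grasp point (between the pads) lies 19 mm behind it; z points along the fingers, y is the direction in which the jaws open and shut (so a half turn about z gives the same grasp; the last joint's range is limited). The gripper opens to 93 mm and grips with 3 to 60 N. Pads are 15 mm wide; open, the fingers measure 128 mm over their backs; the gripper's body (75 mm by 188 mm) begins 65 mm behind the grasp point.
Start: joints at [-1.375, 0.615, -0.013, 1.423, 0.008, 1.103, -0.04], TCP at [0.144, 0.634, 0.219] pointing down, gripper open.
Joint ranges: [-3.12, 3.12], [-0.3, 2.06], [-1.34, 1.32], [0.26, 2.42], [-1.36, 4.5], [0.01, 1.98], [-2.84, 2.84]. Speed limits (rad/s): [2.79, 2.79, 3.14, 3.14, 3.14, 3.14, 3.14].

## Interface

Orientations are given as a unit quaternion [x, y, z, w].
In Python, from workcell import sense, eyes, ticket, regions_of, place_of gives the robot as it stands.
- The arm moves only by the tool drive_tool, never from a script. Its argument "commands" is a list that holds one entry, the list of rows, each a list of 5 numbers: the shift along the tool's x, y, z in mm, then the turn about the tool's z in degrees, then the opening, from -1 (shut) to 1 (fully open). In form: [[[tx, ty, tz, roll, claw], ...]]. A call has 1 to 5 rows; each row is the pose to reach, as a shift and turn from the pose measured when the call began, along the tool's axes at that moment; what a row does not reach only later rows make up. A row lasts 1/8 s, in which the tool goes at most 62.5 mm and 10.7 degrees, less where a joint would pass 70% of its speed; a pose out of reach is approached as far as the arm can. A call with a gripper value outside its range is refused whole. The fingers move at their own pace and stop on an object; "grip_force" is the grip in N (left out, the last holds). Time passes only in rows, so rows that repeat a pose let the fingers close. It gives the time, the measured TCP pose, the force and the opening at its end, in the units of the state.
- sense(): the state, without advancing time (a new reading comes with each control period).
- eyes.camera(name): name is "scene" or "side" or "wrist"; returns the picture (420x560x3 uint8, red, green, blue); there is no depth.
- eyes.camera_model(name): a dict with "vfov" (degrees; the focal length in pixels is half the picture's height over the tangent of half this angle, whatever the lens; pixels are square), "cx", "cy" (the principal point, pixels), "R" (3x3) and "t" (3): a world point X has camera coordinates R X + t; the wrist camera has in their place "hand_eye" (4x4, takes a point from camera to tool coordinates, whose origin is the TCP and whose axes are the flange's). Camera axes: x right, y down, z forward; pixel columns grow to the right and rows downward; lengths in m; the calibration is good to about 2 mm. A picture is of the moment at which its call begins: read the wrist's pose just before it. camera_model takes no time and is no camera call.
- ticket.finish_job(): hands the job in, once; it reports no verdict.
Trained networks look in the newest picture that a camera, given by its name, has taken for a name from the list of things; names that differ only in an ending like _2 or _b are one class to them, and where a whole thing is asked for, a point or a joint stands for the part that bears it (a point fixed in the world has none). Each returns a list of dicts, best first, with "conf" (0 to 1); they miss things now and then, are a little off and sometimes report something else, mostly with a low value. They report only what shows in the picture. A call takes as long as a camera call.
- regions_of(label, camera): "region" (420x560 bool, what is visible of it) and "position" ([column, row] in pixels, amid what is visible of it).
- place_of(label, camera): "position" ([column, row] in pixels: a listed point, or the origin of a listed thing).
The state is a dict: "time_s": time; "q": joint angles; "joint_vel": joint speeds; "tau": joint torques, N m; "eef_pos": TCP position; "tool_rot": TCP orientation; "ft_force": force on the tool from outside, world axes, zero at the start; "torque": the same for the moment, N m; "opening": opening from 0.0 (shut) to 1.0 (fully open).
Only numpy, scipy, OpenCV 4.12 (cv2) and the standard library are available. Lean on these libraries where they do the work, as an engineer would, in place of code of your own. Each camera call takes 0.05 s, during which the arm holds its last target. There are 200 camera calls.

## Task

Set up the heat-sink bonding press: put the heat sink, fins down and grey adhesive pad up as it lies, into the sloped lane, where it slides down to its stop. Then lay the green circuit board on top of it, parts side up, long side along the lane, square between the four guide posts and with its lower end against the two stop pins. Finally swing the press arm over and lower it gently, without letting it drop, until its rubber feet rest on the board, and let go; leave the battery, tape roll and cutters where they are.

Things in the scene. Friction and masses are not known exactly. Their poses are not given: they have to be found in the camera images.
- lane: Fixed tilted bed of the bonding press, an aluminium plate 165 x 84 mm on a dark base plate. Origin on the lane's floor and centre line at the board's stop line, 34 mm above the bench; x points up the slope (20 degrees above level, to the robot's left), y across the lane (toward the robot), z square to the floor. Points (x, y, z) in the other entries are in this frame, in mm; its fixed points have the same axes.
- load_spot (a point): Lane floor at (100, 0, 0), middle of the free upper end, where the heat sink is let in from above; it then slides down by itself. The slippery white floor (x 14 to 130) lies between two black rails 9 mm high; the gap between them is 43 mm for x 16 to 78, widening to about 53 mm at x 130.
- sink_stop (a point): Middle of the upper face of the heat sink's stop, at (15, 0, 7): a steel block 14 mm high across the lane's lower end. The seated heat sink's centre is at (35, 0, 11). A board put in first lies on the rails, and the heat sink cannot pass under it.
- board_seat (a point): Where the seated board's centre lies: (35, 0, 23), within 1 mm; it rests on the heat sink. Its lower end meets two steel pins, 28 mm high, upper faces at x = 0, y = 14 and -14. Four guide posts 33 mm high, 12 mm long, centred at x = 7 and 64, inner faces at y = 27 and -27, flared above 29 mm. From x = 13 to 58 nothing but the 9 mm rails stands beside the board.
- heatsink_center (a point): Centre of the loose black finned heat sink, 40 x 40 x 22 mm, about 60 g, lying fins down, a grey adhesive pad on its flat upper face (its own z axis points down). Any of its four sides may face down the lane.
- board_center (a point): Centre of the loose green circuit board's plate: 70 mm along its own y, 50 mm along its x, 2 mm thick, about 18 g; it lies on a smaller black rubber rest (34 x 58 x 14 mm, fixed), edges free, centre 15 mm above the bench. Parts stand up to 8 mm above it (z axis up). Take it by the middle of the long edges. Either end may face down the lane. It does not slide on the heat sink by itself.
- heatsink: The heat sink itself; origin in the middle of its flat upper face (pad side).
- board: The circuit board itself; origin 3 mm below the plate's centre.
- press_arm (a joint): Hinge of the weighted press arm (280 g), rad. 0: its two rubber feet rest on a board seated on the heat sink. At the start about 2.07: folded back past the lane's lower end, on its end stop. With nothing under it, it sinks to -0.12. It turns freely, weakly damped, and once past upright (about 1.1) falls shut of its own weight.
- press_handle (a point): Middle of the press arm's handle, a round steel bar 12 mm thick, 64 mm long along the lane's y, free above and on both sides; it moves with the arm on a circle of 107 mm radius round press_hinge. At joint 0 it is at (85, 0, 63); growing joint values carry it up and over past the lower end.
- press_hinge (a point): Axis of the press arm's hinge, at (-20, 0, 43), running along the lane's y. The hinge ears beside it (x -28 to -12, y 24 to 31 either side) reach up to z = 51.
- battery: Bystander: block battery 27 x 50 x 18 mm, lying on the bench; origin under its centre. (Furniture to keep clear of: a stereo microscope left of the work, from about y = 0.13 m on and 0.5 m high, a 42 mm high vise in front of the press, a lead hanging behind and to the right of it.)
- tape: Bystander: tape roll 74 mm across, 15 mm high, lying flat; origin under its centre.
- side_cutters: Bystander: side cutters 43 x 109 x 12 mm, lying on the bench; origin under their centre.

How it is judged:
By the outcome, as a careful person would: the job done as asked, in the order asked, and still so for the second after the job is handed in, with the robot touching nothing.
It also fails if it takes over 72 s, if anything falls off the work surface, if the arm or the gripper's body presses on something with over 40 N, if the wrist force passes 120 N, or if a joint passes its speed limit or range.

## Working session

There is one attempt and no reset: what is moved stays moved. The work goes in short steps, Python scripts to look and compute and a tool call to move; the robot and the scene stay as the last step left them, time stands still between calls to the robot, and variables do not carry over. Pictures are saved under pics/ and viewed, about 8 in all and at most 12, crops included, and the job is handed in when it is done.

Besides the shell and the picture viewer there is one more tool, called after "Request:" as name(argument=value, ...) on one line, values as JSON. drive_tool: Moves the arm, as the interface text tells. Its arguments: {"type":"object","properties":{"commands":{"type":"array"},"grip_force":{"type":"number"}},"required":["commands"]}

```bash
mkdir -p pics
cat > h.py <<'E'
import numpy as np, cv2, json
from scipy.spatial.transform import Rotation as Ro
from workcell import sense, eyes, ticket, regions_of, place_of
def model(n,s=None):
    m=eyes.camera_model(n); f=210/np.tan(np.radians(m['vfov'])/2)
    if 'R' in m: R=np.array(m['R']);t=np.array(m['t']); return f,m['cx'],m['cy'],R.T,-R.T@t
    H=np.array(m['hand_eye']); s=s or sense(); T=Ro.from_quat(s['tool_rot']).as_matrix()
    return f,m['cx'],m['cy'],T@H[:3,:3],T@H[:3,3]+np.array(s['eef_pos'])
def ray(M,p):
    f,cx,cy,R,c=M; d=R@np.array([(p[0]-cx)/f,(p[1]-cy)/f,1]); return c,d/np.linalg.norm(d)
def onz(M,p,z):
    c,d=ray(M,p); return c+d*(z-c[2])/d[2]
def proj(M,X):
    f,cx,cy,R,c=M; q=R.T@(np.array(X)-c); return [f*q[0]/q[2]+cx,f*q[1]/q[2]+cy]
def tri(rs):
    A=np.zeros((3,3));b=np.zeros(3)
    for c,d in rs: P=np.eye(3)-np.outer(d,d);A+=P;b+=P@c
    return np.linalg.solve(A,b)
def snap(n,fn=None):
    s=sense(); im=eyes.camera(n)
    if fn: cv2.imwrite('pics/'+fn,im[:,:,::-1])
    return im,model(n,s)
E
python3 - <<'E'
from h import *
s=sense();print(s)
ims=[];M={};P={}
for n in ['scene','side']:
    im,M[n]=snap(n,n+'0.png');ims.append(im)
    for l in ['load_spot','sink_stop','board_seat','heatsink_center','board_center','press_handle','press_hinge','battery','tape','side_cutters']:
        r=place_of(l,n)
        if r: P[l,n]=r[0]['position'];print(n,l,np.round(r[0]['position'],1),round(r[0]['conf'],2))
for n in M: print(n,np.round(M[n][4],3))
for l in sorted(set(k[0] for k in P)):
    rs=[ray(M[n],P[l,n]) for n in M if (l,n) in P]
    if len(rs)==2:
        X=tri(rs);print(l,np.round(X,4),[np.round(np.linalg.norm(np.cross(X-c,d))*1e3,1) for c,d in rs])
for n in M:
  for l,z in [('heatsink_center',.011),('board_center',.015)]:
    if (l,n) in P: print(n,l,onz(M[n],P[l,n],z))
E
```

```text
{'time_s': 0.0, 'q': array([-1.37451929,  0.61590456, -0.01258918,  1.42488303,  0.0081032 ,
        1.10341271, -0.04042327]), 'joint_vel': array([ 0.0003841 ,  0.00071463,  0.00109036,  0.0011754 , -0.00170305,
        0.00053482,  0.00028891]), 'tau': array([ 2.15764403e-04, -4.58943093e+01,  2.09270851e-01, -1.65745139e+01,
       -6.10697013e-02,  2.03042192e-02,  2.19944659e-04]), 'eef_pos': array([0.14344211, 0.63316259, 0.21749604]), 'tool_rot': array([ 1.11147113e-01,  9.93803142e-01, -1.27350824e-03, -1.14498361e-04]), 'ft_force': array([-0.1346142 , -0.66417552,  0.423266  ]), 'torque': array([-0.0335643 , -0.0440781 , -0.01049264]), 'opening': 1.001808658842748}
scene load_spot [332.5 179.4] 0.66
scene sink_stop [316.7 204.7] 0.86
scene board_seat [321.3 195.3] 0.58
scene heatsink_center [209.9 326.1] 0.75
scene board_center [223.9 155.6] 0.69
scene press_handle [290.8 236.2] 0.82
scene press_hinge [312.  214.6] 0.89
scene battery [224.5 156.1] 0.66
scene tape [351.5 287.5] 0.88
scene side_cutters [353.9 206.4] 0.49
side load_spot [245.5 158.6] 0.86
side sink_stop [271.7 
[... 591 characters left out ...]
3048  0.0129] [np.float64(1.4), np.float64(1.4)]
load_spot [0.7112 0.0573 0.0707] [np.float64(4.1), np.float64(4.1)]
press_handle [ 0.6249 -0.1391  0.1245] [np.float64(1.9), np.float64(1.9)]
press_hinge [ 0.6672 -0.0478  0.069 ] [np.float64(0.6), np.float64(0.6)]
side_cutters [0.7696 0.0261 0.0009] [np.float64(1.2), np.float64(1.2)]
sink_stop [ 0.6777 -0.0101  0.0558] [np.float64(2.4), np.float64(2.4)]
tape [ 0.764  -0.1922  0.0093] [np.float64(4.1), np.float64(4.1)]
scene heatsink_center [ 0.47528539 -0.30555778  0.011     ]
scene board_center [0.42372462 0.14100997 0.015     ]
side heatsink_center [ 0.4780726  -0.30390962  0.011     ]
side board_center [ 0.41922015 -0.04139874  0.015     ]
```

View pics/scene0.png

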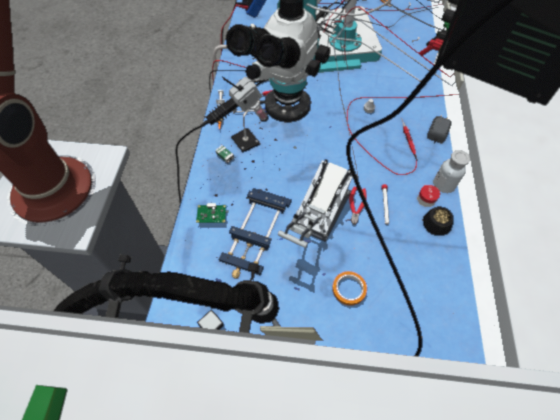

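View pics/side0.png

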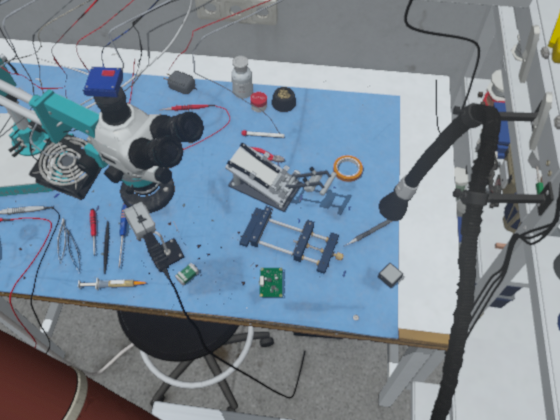

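The scene picture shows the heat sink at about (210,322), the board at (212,214), the press at (325,200) folded open, and the microscope around (288,60). The side picture shows the board at (271,283) and the heat sink at (391,275). The networks' board answers disagree between the cameras: the scene one is the battery. I'll fit the lane and locate the obstacles.

```bash
cat > lane.py <<'E'
from h import *
def lane2w(p,L):
    x,y,yaw=L; R=(Ro.from_euler('z',yaw)*Ro.from_euler('y',-np.radians(20))).as_matrix()
    return np.array([x,y,.034])+R@(np.array(p)/1e3)
PTS={'load_spot':(100,0,0),'sink_stop':(15,0,7),'board_seat':(35,0,23),'press_hinge':(-20,0,43)}
th=np.arctan2(20,105)+2.07; PTS['press_handle']=(-20+107*np.cos(th),0,43+107*np.sin(th))
E
python3 - <<'E'
from lane import *
from scipy.optimize import least_squares
S={'scene':dict(load_spot=(332.5,179.4),sink_stop=(316.7,204.7),board_seat=(321.3,195.3),press_handle=(290.8,236.2),press_hinge=(312,214.6)),
'side':dict(load_spot=(245.5,158.6),sink_stop=(271.7,176.7),board_seat=(268.4,174.5),press_handle=(326.7,185.4),press_hinge=(287.3,179.3))}
M={n:model(n) for n in S}
f=lambda L:np.concatenate([np.array(proj(M[n],lane2w(PTS[l],L)))-p for n in S for l,p in S[n].items()])
r=least_squares(f,[.67,-.02,1.17],loss='soft_l1');print(r.x,np.degrees(r.x[2]));print(np.round(r.fun.reshape(-1,2),1))
for l in PTS: print(l,lane2w(PTS[l],r.x))
print('board',onz(M['scene'],(212,214),.017),onz(M['side'],(271,283),.017))
print('hose end',tri([ray(M['scene'],(255,300)),ray(M['side'],(393,207))]))
print('hose mid',tri([ray(M['scene'],(265,290)),ray(M['side'],(405,185))]))
print('micro base',onz(M['scene'],(288,105),.02),onz(M['side'],(148,192),.02))
print('micro eyepieces',tri([ray(M['scene'],(240,38)),ray(M['side'],(188,128))]),tri([ray(M['scene'],(275,46)),ray(M['side'],(178,156))]))
print('clamp gadget base',onz(M['scene'],(245,139),0),onz(M['side'],(165,253),0),'top',tri([ray(M['scene'],(243,93)),ray(M['side'],(140,215))]))
for n in ['scene','side']:
    eyes.camera(n)
    for l in ['board','heatsink']:
        for q in regions_of(l,n)[:3]:
            c=cv2.minAreaRect(np.argwhere(q['region'])[:,::-1].astype(np.float32))
            print(n,l,round(q['conf'],2),np.round(q['position']),[np.round(onz(M[n],b,.022 if l[0]=='h' else .016)[:2],3).tolist() for b in cv2.boxPoints(c)])
E
```

```text
[ 0.67551866 -0.02026758  1.16597751] 66.80559042066831
[[ 1.7 -3.6]
 [ 1.4  1.4]
 [ 0.1  1.6]
 [ 0.1 -0.1]
 [-2.1  1.2]
 [-2.4  1.2]
 [ 0.6  2.3]
 [-1.  -3. ]
 [-2.1 -0.6]
 [ 1.3  2.3]]
load_spot [0.71252867 0.0661065  0.06820201]
sink_stop [ 0.68012723 -0.0095121   0.04570815]
board_seat [0.68537394 0.0027327  0.06758364]
press_hinge [ 0.66232433 -0.05106056  0.06756638]
press_handle [ 0.62605581 -0.13570417  0.12205541]
board [ 0.42810181 -0.04125018  0.017     ] [ 0.42231761 -0.04057267  0.017     ]
hose end [ 0.5737039  -0.2838959   0.14175533]
hose mid [ 0.59140546 -0.29216198  0.20765812]
micro base [0.57513409 0.33983525 0.02      ] [0.62262223 0.29029031 0.02      ]
micro eyepieces [0.51113228 0.10307082 0.40817072] [0.54565676 0.15896107 0.32259764]
clamp gadget base [0.46748093 0.21708027 0.        ] [0.4739831  0.21516788 0.        ] top [0.4749267  0.23560734 0.15637212]
scene board 0.7 [208. 213.] [[0.385, -0.014], [0.454, -0.006], [0.463, -0.059], [0.397, -0.066]]
scene board 0.5 [320. 200.] [[0.589, -0.08], [0.69, 0.172], [0.784, 0.111], [0.676, -0.126]]
scene board 0.42 [300. 227.] [[0.591, -0.079], [0.621, 0.007], [0.689, -0.028], [0.657, -0.11]]
scene heatsink 0.68 [210. 321.] [[0.446, -0.303], [0.472, -0.27], [0.508, -0.299], [0.481, -0.331]]
scene heatsink 0.49 [302. 229.] [[0.59, -0.083], [0.62, 0.002], [0.687, -0.032], [0.655, -0.114]]
side board 0.83 [271. 285.] [[0.458, -0.008], [0.464, -0.058], [0.395, -0.066], [0.389, -0.019]]
side heatsink 0.66 [391. 276.] [[0.468, -0.269], [0.506, -0.299], [0.477, -0.329], [0.439, -0.299]]
```

```bash
cat > go.py <<'E'
from h import *
def cur():
    s=sense(); R=Ro.from_quat(s['tool_rot']).as_matrix(); return np.array(s['eef_pos']),R,np.degrees(np.arctan2(R[1,1],R[0,1]))
def rows(*tg):
    p,R,y=cur()
    print('pos',np.round(p,4),'jawyaw',round(y,1),'q7',round(sense()['q'][6],2))
    for t in tg:
        d=R.T@(np.array(t[:3])-p)*1e3
        r=-((t[3]-y+90)%180-90) if len(t)>3 and t[3] is not None else 0
        print(t,'->',np.round(d,1),round(r,1))
E
python3 -c "
from go import *
rows((.25,.43,.22),(.31,.31,.22),(.40,.15,.22),(.43,0,.22))"
```

```text
pos [0.1436 0.6339 0.2186] jawyaw 77.2 q7 -0.04
(0.25, 0.43, 0.22) -> [-148.8 -175.4   -1.4] 0
(0.31, 0.31, 0.22) -> [-233.9 -279.1   -1.4] 0
(0.4, 0.15, 0.22) -> [-357.  -415.3   -1.4] 0
(0.43, 0, 0.22) -> [-419.4 -555.    -1.4] 0
```

Request:
drive_tool(commands=[[[-38,-46,0,0,1],[-77,-92,0,0,1],[-115,-138,0,0,1],[-154,-184,0,0,1],[-193,-230,0,0,1]]])

```text
time_s: 2.02
eef_pos: [0.282, 0.3653, 0.219]
tool_rot: [0.111, 0.994, 0.0, 0.0]
ft_force: [1.4, 0.7, -0.0]
opening: 1.0
```

```bash
python3 -c "
from go import *
rows((.31,.31,.22),(.40,.15,.22),(.425,0.05,.22))"
```

```text
pos [0.282  0.3653 0.219 ] jawyaw 77.2 q7 0.39
(0.31, 0.31, 0.22) -> [-39.5 -47.8  -1. ] 0
(0.4, 0.15, 0.22) -> [-162.6 -184.    -1.1] 0
(0.425, 0.05, 0.22) -> [-209.1 -276.    -1.1] 0
```

Request:
drive_tool(commands=[[[-40,-48,0,0,1],[-81,-93,0,0,1],[-122,-138,0,0,1],[-162,-184,0,0,1],[-186,-230,0,0,1]]])

```text
time_s: 2.65
eef_pos: [0.4143, 0.0978, 0.2194]
tool_rot: [0.112, 0.994, 0.001, 0.002]
ft_force: [0.6, 0.6, -0.3]
opening: 1.0
```

```bash
python3 -c "
from go import *
rows((.43,0.03,.22),(.43,-.04,.22),(.43,-.15,.22),(.46,-.26,.2,-39))"
```

```text
pos [0.4143 0.0978 0.2194] jawyaw 77.1 q7 1.12
(0.43, 0.03, 0.22) -> [-30.4 -62.6  -0.6] 0
(0.43, -0.04, 0.22) -> [ -45.9 -130.9   -0.7] 0
(0.43, -0.15, 0.22) -> [ -70.4 -238.1   -0.8] 0
(0.46, -0.26, 0.2, -39) -> [-124.1 -338.7   19.1] -63.9
```

Request:
drive_tool(commands=[[[-25,-50,0,10,1],[-38,-100,0,20,1],[-47,-131,0,30,1],[-47,-131,0,40,1],[-47,-131,0,50,1]]])

```text
time_s: 3.28
eef_pos: [0.4311, -0.041, 0.2195]
tool_rot: [0.524, 0.851, 0.001, 0.001]
ft_force: [-0.9, -0.1, -1.1]
opening: 1.002
```

```bash
cat > look.py <<'E'
import sys
from go import *
im,M=snap('wrist',sys.argv[1])
for l in sys.argv[2:]:
    l,z=l.split(':'); z=float(z)
    for q in place_of(l,'wrist')[:2]: print(l,round(q['conf'],2),np.round(q['position'],1),np.round(onz(M,q['position'],z),4))
    for q in regions_of(l.replace('_center',''),'wrist')[:1]:
        c=cv2.minAreaRect(np.argwhere(q['region'])[:,::-1].astype(np.float32)); b=np.array([onz(M,p,z) for p in cv2.boxPoints(c)])[:,:2]
        e=b[1]-b[0],b[2]-b[1]
        print(' region',round(q['conf'],2),np.round(b.mean(0),4),'sides',[(round(np.linalg.norm(v)*1e3,1),round(np.degrees(np.arctan2(v[1],v[0]))%180,1)) for v in e])
E
python3 look.py w_board.png board_center:.015; python3 -c "
from go import *
rows((.43,-.15,.22),(.46,-.22,.22,-39))"
```

```text
board_center 0.82 [268.8 178.1] [ 0.4239 -0.0374  0.015 ]
 region 0.56 [ 0.4259 -0.0383] sides [(np.float64(50.2), np.float64(96.3)), (np.float64(69.0), np.float64(7.6))]
pos [ 0.4311 -0.0403  0.2194] jawyaw 27.3 q7 0.69
(0.43, -0.15, 0.22) -> [-97.  -51.3  -0.7] 0
(0.46, -0.22, 0.22, -39) -> [-172.9  -56.8   -0.7] 66.3
```

View pics/w_board.png

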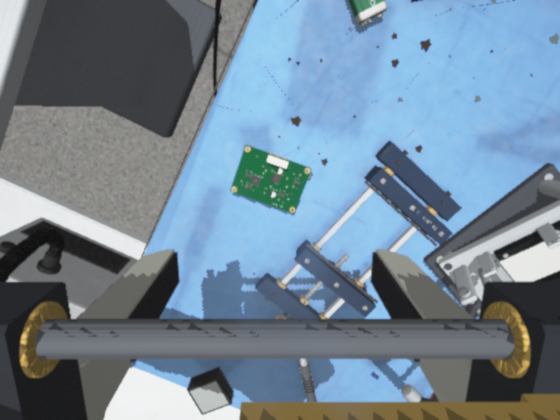

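The wrist picture shows the board at (272,180), about (0.425,-0.038), with its long axis at 7° yaw. The heat sink is at (210,390). On to the heat sink.

Request:
drive_tool(commands=[[[-49,-26,0,10,1],[-97,-51,0,20,1],[-140,-55,0,30,1],[-173,-57,0,40,1],[-173,-57,0,50,1]]])

```text
time_s: 4.05
eef_pos: [0.4604, -0.2231, 0.2195]
tool_rot: [0.834, 0.552, 0.001, 0.002]
ft_force: [0.3, 0.2, 0.3]
opening: 1.0
```

```bash
python3 look.py w_hs.png heatsink_center:.013 heatsink:.022;python3 -c "
from go import *
rows((.475,-.30,.12,-39))"
```

```text
heatsink_center 0.8 [317.7 243.8] [ 0.4783 -0.3004  0.013 ]
 region 0.65 [ 0.476  -0.3007] sides [(np.float64(45.1), np.float64(52.7)), (np.float64(44.3), np.float64(140.4))]
heatsink 0.96 [319.  250.4] [ 0.4771 -0.3043  0.022 ]
 region 0.65 [ 0.4763 -0.2972] sides [(np.float64(44.0), np.float64(52.7)), (np.float64(43.3), np.float64(140.4))]
pos [ 0.4599 -0.2194  0.2193] jawyaw -22.4 q7 0.36
(0.475, -0.3, 0.12, -39) -> [-69.   44.4  99.2] 16.6
```

View pics/w_hs.png

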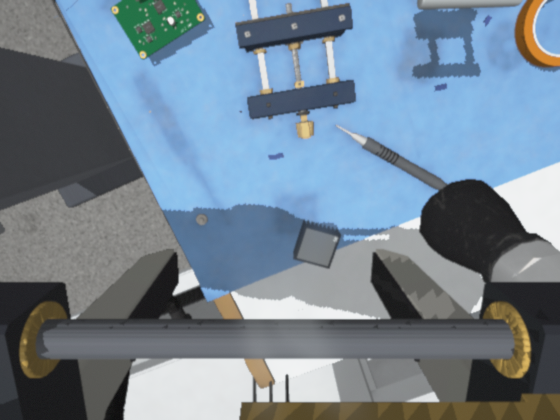

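The heat sink is at (317,244) near the bench edge. The fume nozzle is at (460,215), with its left edge at 420. I'll check the clearance.

```bash
python3 -c "
from go import *
M=model('wrist');S=model('side');C=model('scene')
print(tri([ray(M,(455,212)),ray(S,(393,207))]),tri([ray(M,(455,212)),ray(C,(258,300))]))
for z in (.1,.14,.18): print(z,onz(M,(421,225),z),onz(M,(485,265),z))
rows((.455,-.28,.15,-39),(.477,-.302,.03,-39),(.477,-.302,.009,-39))"
```

```text
[ 0.59892373 -0.28775484  0.09245523] [ 0.58069607 -0.27264191  0.11800859]
0.1 [ 0.56276837 -0.27884578  0.1       ] [ 0.6018196  -0.33242766  0.1       ]
0.14 [ 0.55218326 -0.26103011  0.14      ] [ 0.58575798 -0.30709772  0.14      ]
0.18 [ 0.54159814 -0.24321444  0.18      ] [ 0.56969636 -0.28176777  0.18      ]
pos [ 0.4599 -0.2194  0.2193] jawyaw -22.4 q7 0.36
(0.455, -0.28, 0.15, -39) -> [-58.   18.4  69.2] 16.6
(0.477, -0.302, 0.03, -39) -> [-70.3  46.8 189.2] 16.6
(0.477, -0.302, 0.009, -39) -> [-70.4  46.7 210.2] 16.6
```

Request:
drive_tool(commands=[[[-35,23,20,8,1],[-70,47,50,16.6,1],[-70,47,110,16.6,1],[-70,47,160,16.6,1],[-70,47,185,16.6,1]]])

```text
time_s: 4.92
eef_pos: [0.4763, -0.2999, 0.0315]
tool_rot: [0.902, 0.432, 0.001, -0.002]
ft_force: [0.0, 0.8, -0.1]
opening: 0.997
```

```bash
python3 look.py w_hs2.png heatsink_center:.011 heatsink:.022;python3 -c "
from go import *
rows((.477,-.302,.008,-39))"
```

```text
heatsink_center 0.69 [273.6 252.1] [ 0.4757 -0.2995  0.011 ]
 region 0.76 [ 0.4751 -0.3006] sides [(np.float64(42.5), np.float64(141.3)), (np.float64(48.0), np.float64(52.8))]
heatsink 0.89 [278.2 262.9] [ 0.4766 -0.3022  0.022 ]
 region 0.76 [ 0.4779 -0.2973] sides [(np.float64(40.0), np.float64(141.3)), (np.float64(45.2), np.float64(52.8))]
pos [ 0.4781 -0.3022  0.0355] jawyaw -38.9 q7 0.42
(0.477, -0.302, 0.008, -39) -> [-0.7 -1.1 27.5] 0.1
```

Request:
drive_tool(commands=[[[-1,-2,20,0,1],[-1,-2,28,0,1],[-1,-2,28,0,-1],[-1,-2,28,0,-1],[-1,-2,28,0,-1]]], grip_force=25)

```text
time_s: 5.8
eef_pos: [0.4765, -0.302, 0.0081]
tool_rot: [0.902, 0.431, 0.003, 0.001]
ft_force: [-0.4, -0.1, -0.2]
opening: 0.723
```

Request:
drive_tool(commands=[[[0,0,0,0,-1],[0,0,0,0,-1],[0,0,0,0,-1]]])

```text
time_s: 6.18
eef_pos: [0.4764, -0.302, 0.0081]
tool_rot: [0.902, 0.431, 0.003, 0.001]
ft_force: [1.3, -0.4, 1.0]
opening: 0.427
```

Request:
drive_tool(commands=[[[0,0,-55,0,-1],[0,0,-110,0,-1],[0,0,-165,0,-1],[0,0,-200,0,-1],[0,0,-200,0,-1]]])

```text
time_s: 6.8
eef_pos: [0.4763, -0.3033, 0.2109]
tool_rot: [0.902, 0.431, 0.005, 0.004]
ft_force: [-0.7, -0.3, -1.5]
opening: 0.427
```

```bash
python3 -c "
from go import *
from lane import lane2w
print(sense()['opening'])
for x in (80,90,95): print(x,lane2w((x,0,18),(.6755,-.0203,1.166)))
rows((.45,-.22,.21,-23.2),(.50,-.08,.21,-23.2),(.60,-.01,.21,-23.2),(.66,.0,.21,-23.2))"
```

```text
0.4267198965609938
80 [0.70268188 0.04314111 0.07827608]
90 [0.70638268 0.0517786  0.08169628]
95 [0.70823309 0.05609735 0.08340638]
pos [ 0.4763 -0.3033  0.2109] jawyaw -38.9 q7 0.26
(0.45, -0.22, 0.21, -23.2) -> [ 48.3 -72.7   0.3] -15.7
(0.5, -0.08, 0.21, -23.2) -> [ 188.6 -121.8    0.4] -15.7
(0.6, -0.01, 0.21, -23.2) -> [305.9 -87.9   1.4] -15.7
(0.66, 0.0, 0.21, -23.2) -> [351.4 -47.5   2.1] -15.7
```

Request:
drive_tool(commands=[[[24,-36,0,-5,-1],[48,-73,0,-10,-1],[95,-90,0,-16,-1],[145,-107,0,-16,-1],[189,-122,0,-16,-1]]])

```text
time_s: 7.42
eef_pos: [0.4994, -0.0771, 0.2089]
tool_rot: [0.833, 0.553, 0.003, 0.003]
ft_force: [0.1, 0.1, -0.5]
opening: 0.427
```

```bash
python3 look.py w_lane.png load_spot:.068 sink_stop:.0457 board_seat:.0676 press_hinge:.0676; python3 -c "
from go import *
rows((.60,0.0,.21,-23.2),(.69,.02,.17,-23.2),(.705,.049,.15,-23.2))"
```

```text
region 0.85 [ 0.656  -0.0793] sides [(np.float64(95.7), np.float64(164.6)), (np.float64(200.9), np.float64(84.9))]
sink_stop 0.84 [446.4  41.1] [ 0.6796 -0.0148  0.0457]
 region 0.85 [ 0.6654 -0.0844] sides [(np.float64(103.2), np.float64(164.3)), (np.float64(215.0), np.float64(84.5))]
board_seat 0.59 [460.2  13.9] [ 6.842e-01 -2.000e-04  6.760e-02]
 region 0.83 [ 0.6561 -0.0793] sides [(np.float64(96.3), np.float64(164.3)), (np.float64(200.5), np.float64(84.5))]
press_hinge 0.71 [450.4  96.3] [ 0.6612 -0.0546  0.0676]
 region 0.64 [ 0.6562 -0.0789] sides [(np.float64(96.1), np.float64(164.2)), (np.float64(199.5), np.float64(84.5))]
pos [ 0.4994 -0.0811  0.2103] jawyaw -23.1 q7 0.08
(0.6, 0.0, 0.21, -23.2) -> [114.   60.8   1.1] 0.1
(0.69, 0.02, 0.17, -23.2) -> [167.7 135.3  42. ] 0.1
(0.705, 0.049, 0.15, -23.2) -> [200.2 137.5  62.1] 0.1
```

View pics/w_lane.png

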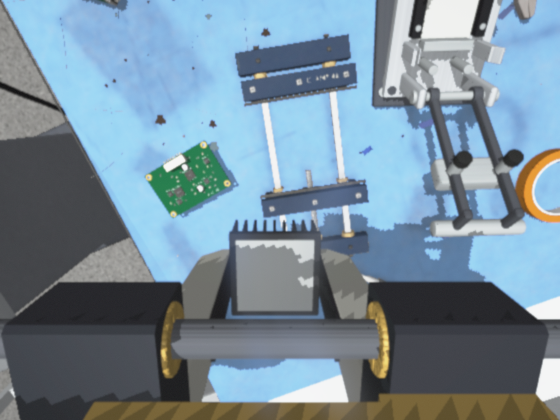

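The heat sink is held square at (275,270) and the lane is at upper right (450,40). I'll get nearer to refine the lane.

Request:
drive_tool(commands=[[[30,40,0,0,-1],[55,80,0,0,-1],[80,110,0,0,-1],[92,125,0,0,-1],[92,125,0,0,-1]]])

```text
time_s: 8.5
eef_pos: [0.6509, -0.0458, 0.211]
tool_rot: [0.834, 0.551, 0.003, 0.005]
ft_force: [-0.1, -1.4, -0.6]
opening: 0.426
```

```bash
python3 look.py w_lane2.png load_spot:.068 sink_stop:.0457 board_seat:.0676 press_hinge:.0676
python3 - <<'E'
from go import *
from lane import *
im=cv2.imread('pics/w_lane2.png');M=model('wrist')
for L,c in (((.6755,-.0203,1.166),(0,0,255)),((.6755,-.0245,1.166),(255,0,255))):
  def pl(pts,cl): cv2.polylines(im,[np.int32([proj(M,lane2w(p,L)) for p in pts])],cl,c,1)
  pl([(16,21.5,9),(78,21.5,9),(130,26.5,9)],False);pl([(16,-21.5,9),(78,-21.5,9),(130,-26.5,9)],False)
  for x in (7,64):
    for s in (1,-1): pl([(x-6,27*s,33),(x+6,27*s,33)],False)
  for s in (14,-14): pl([(0,s-3,28),(0,s+3,28)],False)
  pl([(15,-20,14),(15,20,14)],False)
cv2.imwrite('pics/w_lane2o.png',cv2.resize(im,(800,600)))
rows((.69,.02,.17,-23.2),(.705,.049,.15,-23.2))
E
```

```text
load_spot 0.83 [288.2  42.3] [0.7101 0.0626 0.068 ]
 region 0.59 [ 0.67  -0.034] sides [(np.float64(84.9), np.float64(157.1)), (np.float64(268.0), np.float64(69.8))]
sink_stop 0.82 [287.9 148.5] [ 0.6792 -0.0141  0.0457]
sink_stop 0.74 [ 70.9 260.7] [ 0.4491 -0.0306  0.0457]
 region 0.9 [ 0.6688 -0.0372] sides [(np.float64(91.0), np.float64(157.1)), (np.float64(286.3), np.float64(69.7))]
board_seat 0.41 [ 68.5 263. ] [ 0.4612 -0.0282  0.0676]
 region 0.61 [ 0.669  -0.0331] sides [(np.float64(266.2), np.float64(65.1)), (np.float64(85.7), np.float64(157.1))]
press_hinge 0.65 [289.1 201.8] [ 0.6627 -0.0538  0.0676]
press_hinge 0.16 [288.4  40.5] [0.7108 0.0638 0.0676]
 region 0.97 [ 0.6694 -0.0332] sides [(np.float64(85.0), np.float64(157.1)), (np.float64(267.3), np.float64(69.7))]
pos [ 0.6501 -0.0456  0.2122] jawyaw -23.1 q7 -0.02
(0.69, 0.02, 0.17, -23.2) -> [75.9 10.5 42.4] 0.1
(0.705, 0.049, 0.15, -23.2) -> [108.5  12.6  62.4] 0.1
```

View pics/w_lane2o.png

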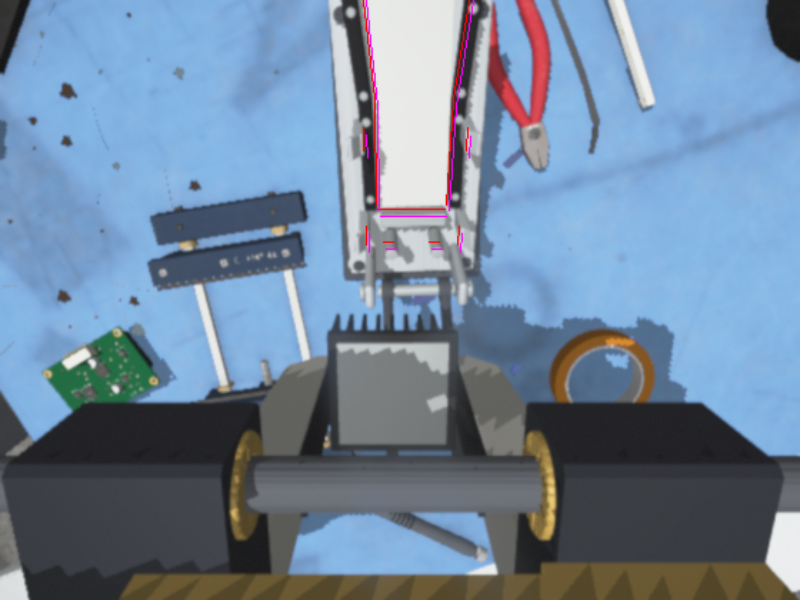

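The overlay matches the lane within about 1 mm: the white floor edges are at columns 376/447 and the stop edge at row 208. So L=(0.6755,-0.0205,66.8°) stands. Now above the load spot.

Request:
drive_tool(commands=[[[28,3,10,0,-1],[56,6,20,0,-1],[84,10,40,0,-1],[110,13,60,0,-1],[110,13,85,0,-1]]])

```text
time_s: 9.57
eef_pos: [0.7076, 0.058, 0.1248]
tool_rot: [0.832, 0.555, 0.005, 0.003]
ft_force: [-0.6, 0.4, -0.5]
opening: 0.426
```

Run:
```python
from go import *
from lane import *
im,M=snap('wrist');L=(.6755,-.0205,1.166)
def pl(pts,cl): cv2.polylines(im,[np.int32([proj(M,lane2w(p,L)) for p in pts])],cl,(255,0,0),1)
pl([(16,21.5,9),(78,21.5,9),(130,26.5,9)],False);pl([(16,-21.5,9),(78,-21.5,9),(130,-26.5,9)],False)
cv2.imwrite('pics/w_load.png',im[:,:,::-1])
t=lane2w((90,0,18),L); rows((t[0],t[1],t[2]+.012,-23.2),(t[0],t[1],t[2]-.003,-23.2))
```

```text
pos [0.7045 0.0562 0.1206] jawyaw -22.8 q7 -0.15
(np.float64(0.7063826847504051), np.float64(0.05157860049807769), np.float64(0.09369628007345653), -23.2) -> [-3.5  3.4 26.9] 0.4
(np.float64(0.7063826847504051), np.float64(0.05157860049807769), np.float64(0.07869628007345653), -23.2) -> [-3.5  3.4 41.9] 0.4
```

View pics/w_load.png

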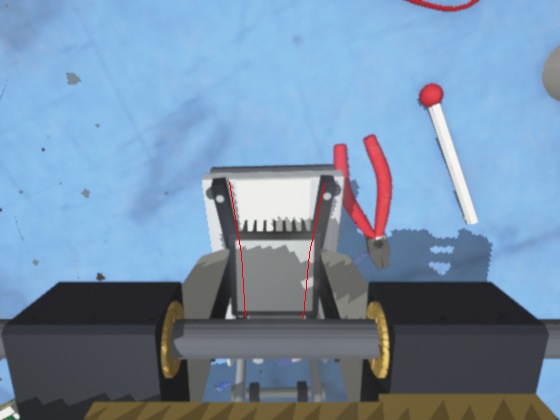

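The sink is centred between the rails (232/326 at the top) and the overlay agrees. Descending.

Request:
drive_tool(commands=[[[-3,3,10,0,-1],[-3,3,20,0,-1],[-3,3,28,0,-1],[-3,3,34,0,-1],[-3,3,38,0,-1]]])

```text
time_s: 10.25
eef_pos: [0.7063, 0.0519, 0.0826]
tool_rot: [0.833, 0.554, 0.001, 0.001]
ft_force: [-0.4, 0.6, 0.2]
opening: 0.428
```

Run:
```python
from go import *
from lane import *
L=(.6755,-.0205,1.166)
t=lane2w((90,0,18),L); print(sense()['ft_force']);rows((t[0],t[1],t[2]-.003,-23.2))
```

```text
[-0.38830694  0.55895105  0.15654582]
pos [0.7063 0.0519 0.0826] jawyaw -22.8 q7 -0.12
(np.float64(0.7063826847504051), np.float64(0.05157860049807769), np.float64(0.07869628007345653), -23.2) -> [-0.3  0.2  4. ] 0.4
```

Request:
drive_tool(commands=[[[0,0,2,0.4,-1],[0,0,4,0.4,-1],[0,0,4,0.4,-1]]])

```text
time_s: 10.62
eef_pos: [0.7068, 0.0515, 0.0796]
tool_rot: [0.835, 0.551, 0.002, 0.002]
ft_force: [-1.3, -0.3, 3.3]
opening: 0.429
```

Contact (3 N up). Release.

Request:
drive_tool(commands=[[[0,0,0,0,-0.05],[0,0,0,0,0.1],[0,0,0,0,0.2],[0,0,-10,0,0.3],[0,0,-30,0,0.3]]])

```text
time_s: 11.25
eef_pos: [0.7062, 0.0516, 0.1099]
tool_rot: [0.835, 0.551, 0.001, 0.002]
ft_force: [0.7, 0.5, 0.8]
opening: 0.643
```

Request:
drive_tool(commands=[[[0,0,-40,0,0.3],[0,0,-80,0,0.3],[-40,0,-100,0,0.3],[-80,0,-110,0,0.3],[-80,0,-110,0,0.3]]])

```text
time_s: 11.88
eef_pos: [0.6739, -0.0277, 0.224]
tool_rot: [0.837, 0.547, 0.002, 0.004]
ft_force: [0.1, -0.3, 0.3]
opening: 0.65
```

Run:
```python
from go import *
from lane import *
im,M=snap('wrist');L=(.6755,-.0205,1.166)
for l in ('heatsink_center','heatsink'):
  for q in place_of(l,'wrist')[:1]: print(l,q,proj(M,lane2w((35,0,11 if '_' in l else 22),L)))
big=cv2.resize(im,None,fx=2,fy=2)
cv2.imwrite('pics/w_sl.png',big[0:600,160:960,::-1])
rows((.60,-.02,.22,-23.2),(.5,-.03,.22,-83),(.4255,-.038,.12,-83))
```

```text
heatsink_center {'position': [274.8, 156.1], 'conf': 0.82} [np.float64(270.93340115539024), np.float64(152.2847490269182)]
heatsink {'position': [280.8, 162.6], 'conf': 0.77} [np.float64(270.9799769015006), np.float64(158.00545449375144)]
pos [ 0.6748 -0.0201  0.2205] jawyaw -23.1 q7 -0.08
(0.6, -0.02, 0.22, -23.2) -> [-29.3 -68.8   0.1] 0.1
(0.5, -0.03, 0.22, -83) -> [ -77.7 -156.9   -0.3] 59.9
(0.4255, -0.038, 0.12, -83) -> [-114.5 -222.7   99.4] 59.9
```

View pics/w_sl.png

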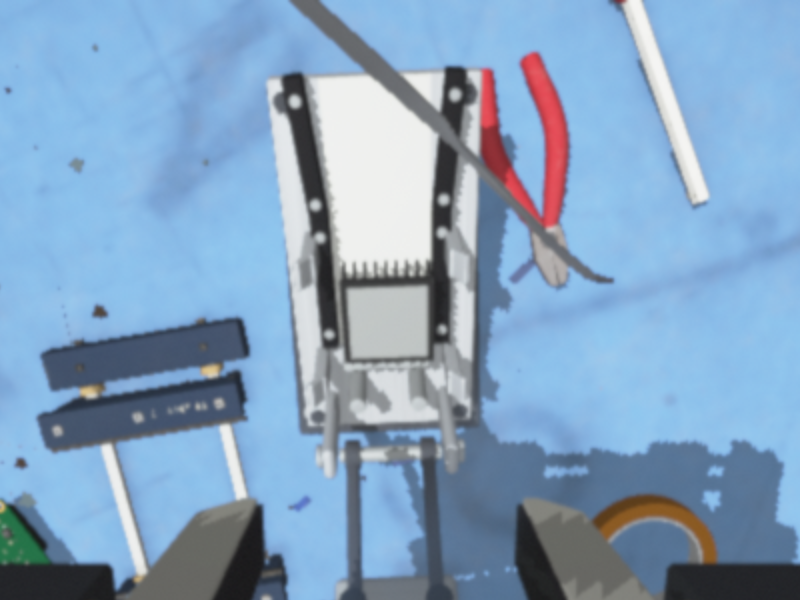

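The heat sink slid home and sits square against its stop (screen 345–432, 280–360). There's a thin grey lead across the view, ending near (610,280); I'll locate it before moving on.

Run:
```python
from go import *
s=sense();M1=model('wrist',s);s2=dict(s);s2['eef_pos']=np.array([.6505,-.0457,.2120]);M2=model('wrist',s2);C=model('scene')
r=[ray(M1,(385,140)),ray(M2,(416,105))]
X=tri(r);print(X,[np.linalg.norm(np.cross(X-c,d)) for c,d in r],proj(C,X),proj(model('side'),X))
for p in ((310,0),(350,45)):
  for z in (.1,.2,.28): print(p,z,onz(M1,p,z),proj(C,onz(M1,p,z)))
```

```text
[ 0.78054958 -0.01457153  0.07535747] [np.float64(0.004419448340537343), np.float64(0.0044194483405373365)] [np.float64(363.23128384153364), np.float64(205.05507278430852)] [np.float64(279.50150698648184), np.float64(139.30971651499493)]
(310, 0) 0.1 [0.75519864 0.10486003 0.1       ] [np.float64(354.31457481104314), np.float64(156.23205916749166)]
(310, 0) 0.2 [0.73691824 0.08480161 0.2       ] [np.float64(352.861166311437), np.float64(133.22940346145205)]
(310, 0) 0.28 [0.72229393 0.06875488 0.28      ] [np.float64(351.4479855098518), np.float64(110.86341933650799)]
(350, 45) 0.1 [0.77076005 0.06702415 0.1       ] [np.float64(360.85270048546863), np.float64(169.47399267997574)]
(350, 45) 0.2 [0.7470448 0.06018   0.2      ] [np.float64(357.5287783953858), np.float64(142.3658460358295)]
(350, 45) 0.28 [0.72807259 0.05470467 0.28      ] [np.float64(354.33545864482875), np.float64(116.3228228440333)]
```

Run:
```python
from go import *
a=eyes.camera('scene');b=eyes.camera('side')
print(M:=model('wrist')[4])
o=np.vstack([cv2.resize(a[100:300,200:467],(800,600)),])
o=np.hstack([cv2.resize(a[0:300,220:420],(400,600)),cv2.resize(b[60:260,200:333+0],(400,600))])
cv2.imwrite('pics/chk.png',o[:,:,::-1])
```

```text
[0.70286999 0.04811106 0.38529561]
```

View pics/chk.png

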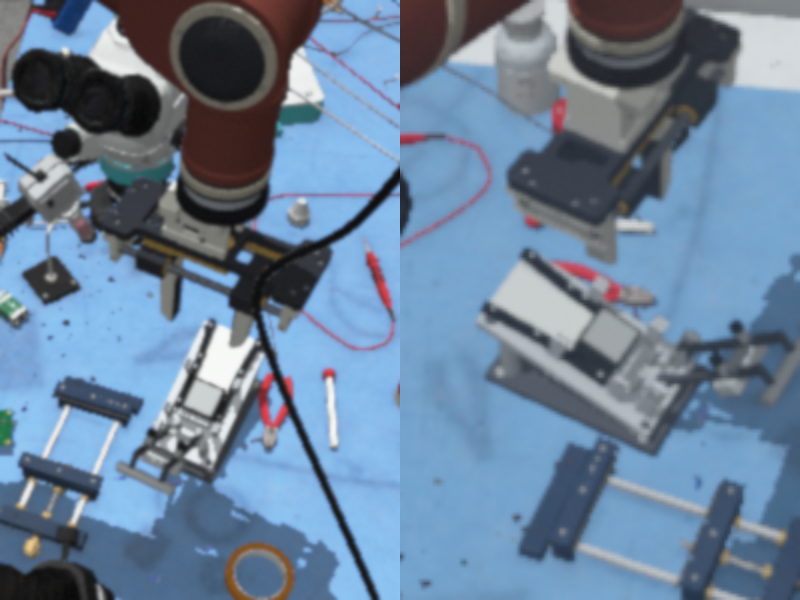

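The heat sink is seated, and nothing but the gripper is near the lane; the scene's cable passes far in front, closer to the camera. On to the board.

Request:
drive_tool(commands=[[[-25,-55,0,10,1],[-50,-110,0,20,1],[-77,-157,0,30,1],[-95,-190,20,40,1],[-112,-220,40,50,1]]])

```text
time_s: 12.75
eef_pos: [0.4277, -0.0354, 0.1785]
tool_rot: [0.989, 0.146, 0.002, 0.0]
ft_force: [0.6, 0.4, 0.8]
opening: 0.997
```

Request:
drive_tool(commands=[[[0,0,25,10,1],[0,0,60,10,1],[0,0,60,10,1]]])

```text
time_s: 13.12
eef_pos: [0.4268, -0.0342, 0.117]
tool_rot: [0.998, 0.06, -0.001, -0.0]
ft_force: [-0.3, 0.1, 0.7]
opening: 0.999
```

```bash
python3 look.py w_b2.png board_center:.015;python3 -c "
from go import *
rows((.4255,-.038,.0065,-83))"
```

```text
board_center 0.74 [278.4 213.8] [ 0.425  -0.0369  0.015 ]
 region 0.86 [ 0.4254 -0.0376] sides [(np.float64(49.8), np.float64(96.9)), (np.float64(69.7), np.float64(8.5))]
pos [ 0.429  -0.0354  0.1194] jawyaw -83.2 q7 -0.68
(0.4255, -0.038, 0.0065, -83) -> [ -4.4   2.1 112.8] -0.2
```

Request:
drive_tool(commands=[[[-4,2,50,-0.5,1],[-4,2,90,-0.5,1],[-4,2,106,-0.5,1],[-4,2,113,-0.5,1],[-4,2,113,-0.5,1]]])

```text
time_s: 13.9
eef_pos: [0.4269, -0.0379, 0.007]
tool_rot: [0.998, 0.064, 0.004, 0.0]
ft_force: [0.8, 1.2, -0.4]
opening: 1.0
```

```bash
python3 look.py w_b3.png board_center:.015;python3 -c "
from go import *
rows((.4253,-.0374,.006,-83))"
```

```text
board_center 0.59 [274.5 275.5] [ 0.4262 -0.0376  0.015 ]
 region 0.87 [ 0.4323 -0.0366] sides [(np.float64(56.8), np.float64(4.5)), (np.float64(50.5), np.float64(96.7))]
pos [ 0.4267 -0.0378  0.0072] jawyaw -82.6 q7 -0.38
(0.4253, -0.0374, 0.006, -83) -> [-1.4 -0.6  1.2] 0.4
```

Request:
drive_tool(commands=[[[-1,0,1,0,-1],[-1,0,1,0,-1],[-1,0,1,0,-1],[-1,0,1,0,-1],[-1,0,1,0,-1]]], grip_force=10)

```text
time_s: 14.68
eef_pos: [0.4257, -0.038, 0.0062]
tool_rot: [0.998, 0.064, 0.004, 0.0]
ft_force: [0.0, 0.8, 0.2]
opening: 0.533
```

Request:
drive_tool(commands=[[[0,0,0,0,-1],[0,0,-5,0,-1],[0,0,-15,0,-1],[0,0,-40,0,-1],[0,0,-80,0,-1]]])

```text
time_s: 15.3
eef_pos: [0.4243, -0.0379, 0.087]
tool_rot: [0.998, 0.064, 0.003, 0.0]
ft_force: [1.1, 0.2, 0.3]
opening: 0.534
```

```bash
python3 -c "
from go import *
rows((.50,-.05,.20,-60),(.62,-.06,.2,-23.2))"
```

```text
pos [ 0.4243 -0.0379  0.087 ] jawyaw -82.7 q7 -0.58
(0.5, -0.05, 0.2, -60) -> [  74.2   21.8 -112.6] -22.7
(0.62, -0.06, 0.2, -23.2) -> [ 191.9   47.  -112. ] -59.5
```

Request:
drive_tool(commands=[[[0,0,-55,-10,-1],[37,11,-112,-20,-1],[74,22,-112,-30,-1],[115,30,-112,-40,-1],[155,38,-112,-50,-1]]])

```text
time_s: 15.92
eef_pos: [0.5831, -0.0557, 0.2007]
tool_rot: [0.876, 0.482, 0.002, 0.002]
ft_force: [0.6, 0.2, -0.2]
opening: 0.531
```

```bash
python3 -c "
from go import *
rows((.64,-.05,.20,-23.2),(.645,-.04,.2,-23.2))"
```

```text
pos [ 0.5831 -0.0557  0.2007] jawyaw -32.3 q7 -0.12
(0.64, -0.05, 0.2, -23.2) -> [35.3 45.   1. ] -9.1
(0.645, -0.04, 0.2, -23.2) -> [46.4 43.9  1. ] -9.1
```

Request:
drive_tool(commands=[[[23,22,0,-5,-1],[40,40,0,-9,-1],[46,44,0,-9,-1],[46,44,0,-9,-1]]])

```text
time_s: 16.42
eef_pos: [0.644, -0.0404, 0.201]
tool_rot: [0.836, 0.549, 0.001, 0.002]
ft_force: [0.2, 0.1, 0.3]
opening: 0.532
```

Run:
```python
from go import *
from lane import *
s=sense();im,M=snap('wrist');L=(.6755,-.0205,1.166)
z=s['eef_pos'][2]+.009
for q in place_of('board_center','wrist')[:1]: print(q['conf'],q['position'],onz(M,q['position'],z),s['eef_pos'])
for q in regions_of('board','wrist')[:1]:
    c=cv2.minAreaRect(np.argwhere(q['region'])[:,::-1].astype(np.float32)); b=np.array([onz(M,p,z) for p in cv2.boxPoints(c)])
    for v in (b[1]-b[0],b[2]-b[1]): print(np.linalg.norm(v),np.degrees(np.arctan2(v[1],v[0]))%180)
    print(b.mean(0))
im=im.copy()
def pl(pts,cl): cv2.polylines(im,[np.int32(np.array([proj(M,lane2w(p,L)) for p in pts])*8)],cl,(255,0,0),1,shift=3)
big=cv2.resize(im,None,fx=2,fy=2,interpolation=cv2.INTER_CUBIC)
def P(p): return tuple(np.int32(2*np.array(proj(M,lane2w(p,L)))))
for s_ in (1,-1):
  for a,b in (((16,21.5*s_,9),(78,21.5*s_,9)),((78,21.5*s_,9),(130,26.5*s_,9)),((1,27*s_,33),(13,27*s_,33)),((58,27*s_,33),(70,27*s_,33)),((0,14*s_-3,28),(0,14*s_+3,28))): cv2.line(big,P(a),P(b),(255,0,0),1)
for a,b in (((15,-20,22),(55,-20,22)),((15,20,22),(55,20,22)),((15,-20,22),(15,20,22)),((55,-20,22),(55,20,22))): cv2.line(big,P(a),P(b),(255,0,255),1)
cv2.imwrite('pics/w_bl.png',big[0:600,160:960,::-1])
t=lane2w((35,0,23),L);print(t); rows((*t,-23.2))
```

```text
0.8 [273.9, 273.4] [ 0.64414557 -0.03921473  0.20995985] [ 0.64404433 -0.04038686  0.20095985]
0.04931865788495458 156.53679695872376
0.05802944523425975 68.91984599815024
[ 0.64681267 -0.03435911  0.20995985]
[0.68535476 0.0025005  0.06758364]
pos [ 0.6438 -0.0409  0.2013] jawyaw -23.4 q7 -0.03
(np.float64(0.6853547597566362), np.float64(0.0025005032672488527), np.float64(0.06758363529447431), -23.2) -> [ 56.2  20.3 133.9] -0.2
```

View pics/w_bl.png

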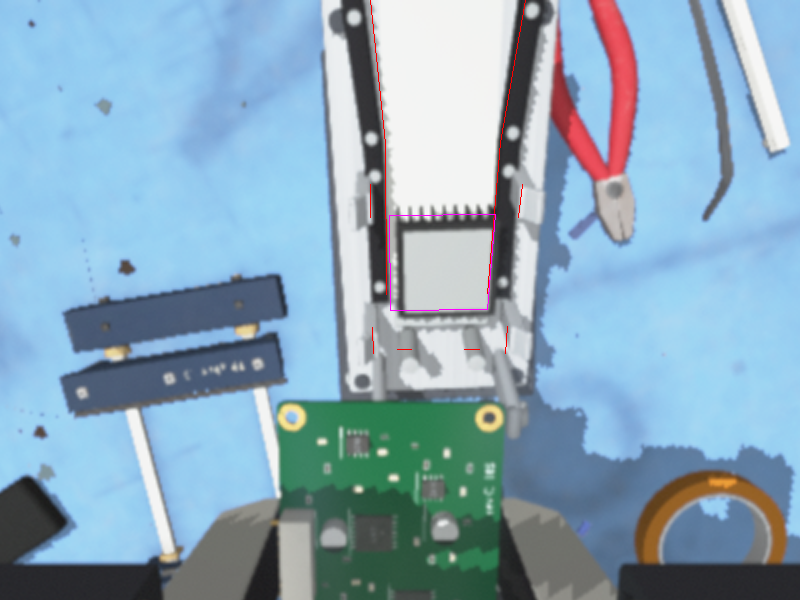

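The held board is square (column 280–503). The lane overlay fits laterally within about 0.5 mm, but the seated sink shows about 2.5 mm further down the lane than my model. I'll shift along the lane by that and lower it in steps.

Request:
drive_tool(commands=[[[20,8,30,-0.2,-1],[40,15,60,-0.2,-1],[54,20,90,-0.2,-1],[54,20,110,-0.2,-1],[54,20,116,-0.2,-1]]])

```text
time_s: 17.2
eef_pos: [0.6826, -0.0004, 0.0844]
tool_rot: [0.835, 0.55, 0.0, 0.001]
ft_force: [-0.6, 0.4, -0.4]
opening: 0.534
```

Run:
```python
from go import *
from lane import *
L=(.6745,-.0228,1.166)
print(sense()['ft_force']);t=lane2w((36.5,0,23),L);d=np.array([.394,.919,0])*.001;print(t)
rows((*(t-d-[0,0,.009-.0075]),-23.2),(*(t-d-[0,0,.009]),-23.2))
```

```text
[-0.55850026  0.44024166 -0.37113539]
[0.68490988 0.00149613 0.06809667]
pos [ 6.826e-01 -4.000e-04  8.440e-02] jawyaw -23.3 q7 -0.05
(np.float64(0.6845158806666777), np.float64(0.0005771269679210422), np.float64(0.0665966655094628), -23.2) -> [ 1.7  1.3 17.8] -0.1
(np.float64(0.6845158806666777), np.float64(0.0005771269679210422), np.float64(0.059096665509462805), -23.2) -> [ 1.7  1.3 25.3] -0.1
```

Request:
drive_tool(commands=[[[1.7,1.3,4,0,-1],[1.7,1.3,8,0,-1],[1.7,1.3,12,0,-1],[1.7,1.3,15,0,-1],[1.7,1.3,17,0,-1]]], grip_force=6)

```text
time_s: 17.82
eef_pos: [0.6845, 0.0006, 0.0673]
tool_rot: [0.835, 0.55, 0.0, 0.001]
ft_force: [0.3, 0.0, -1.3]
opening: 0.537
```

Request:
drive_tool(commands=[[[0,0,1,0,-1],[0,0,2,0,-1],[0,0,3,0,-1]]])

```text
time_s: 18.2
eef_pos: [0.6846, 0.0006, 0.0647]
tool_rot: [0.835, 0.55, 0.0, 0.001]
ft_force: [-0.7, 0.7, 0.5]
opening: 0.536
```

Run:
```python
from go import *
from lane import *
L=(.6745,-.0228,1.166)
t=lane2w((36.5,0,23),L);d=np.array([.394,.919,0])*.001
rows((*(t-d-[0,0,.009]),-23.2))
im,M=snap('wrist');b=cv2.resize(im,None,fx=2,fy=2)
cv2.imwrite('pics/w_on.png',b[140:740,160:960,::-1])
```

```text
pos [6.846e-01 6.000e-04 6.470e-02] jawyaw -23.3 q7 -0.04
(np.float64(0.6845158806666777), np.float64(0.0005771269679210422), np.float64(0.059096665509462805), -23.2) -> [-0.  -0.1  5.6] -0.1
```

Request:
drive_tool(commands=[[[0,0,1,0,-1],[0,0,2,0,-1],[0,0,3,0,-1]]])

```text
time_s: 18.62
eef_pos: [0.6847, 0.0006, 0.0616]
tool_rot: [0.835, 0.55, 0.001, 0.001]
ft_force: [0.6, -0.3, 2.3]
opening: 0.536
```

Request:
drive_tool(commands=[[[0,0,1,0,-1],[0,0,2,0,-1],[0,0,2.5,0,-1]]])

```text
time_s: 19.0
eef_pos: [0.6849, 0.0009, 0.0591]
tool_rot: [0.835, 0.55, 0.001, 0.001]
ft_force: [-0.4, 0.8, 2.5]
opening: 0.533
```

Run:
```python
from go import *
rows()
im,M=snap('wrist');b=cv2.resize(im,None,fx=2,fy=2)
c=eyes.camera('side')
o=np.hstack([cv2.resize(im[150:420,140:420],(400,386)),cv2.resize(c[110:240,220:355],(400,385))[:386].copy() if 0 else cv2.resize(c[110:240,220:355],(400,386))])
cv2.imwrite('pics/w_on2.png',o[:,:,::-1])
```

```text
pos [0.6849 0.0009 0.0591] jawyaw -23.3 q7 -0.04
```

View pics/w_on2.png

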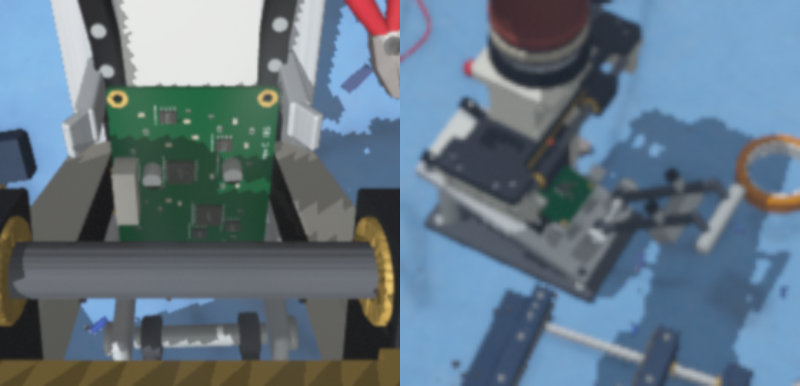

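The board is down between the upper posts, tilted with the slope (2.5 N up). Now slide it down the lane to the pins.

Request:
drive_tool(commands=[[[-0.5,0,0.2,0,-1],[-1,0,0.3,0,-1],[-1.5,0,0.5,0,-1]]], grip_force=8)

```text
time_s: 19.48
eef_pos: [0.6845, -0.0006, 0.0587]
tool_rot: [0.835, 0.55, 0.001, 0.001]
ft_force: [-0.0, 0.6, 2.3]
opening: 0.535
```

Request:
drive_tool(commands=[[[-0.5,0,0.2,0,-1],[-1,0,0.3,0,-1],[-1.5,0,0.5,0,-1]]])

```text
time_s: 19.85
eef_pos: [0.6844, -0.0008, 0.0585]
tool_rot: [0.835, 0.55, 0.002, 0.001]
ft_force: [1.2, 3.9, 3.8]
opening: 0.533
```

Request:
drive_tool(commands=[[[-0.7,0,0.2,0,-1],[-1,0,0.3,0,-1],[-1,0,0.3,0,-1]]])

```text
time_s: 20.23
eef_pos: [0.6844, -0.0009, 0.0585]
tool_rot: [0.835, 0.55, 0.002, 0.001]
ft_force: [0.2, 3.6, 5.0]
opening: 0.534
```

Run:
```python
from go import *
from lane import *
s=sense();im,M=snap('wrist');L=(.6745,-.0228,1.166)
print(s['ft_force'],proj(M,lane2w((35,0,23),L)))
for l in ('board_center',): print([(q['conf'],q['position']) for q in place_of(l,'wrist')])
rows()
```

```text
[0.16494924 3.55218271 4.97828171] [np.float64(273.6513849691901), np.float64(273.59490507420634)]
[(0.68, [273.7, 273.4])]
pos [ 0.6844 -0.0009  0.0585] jawyaw -23.2 q7 -0.03
```

Firm stop at the pins, and the network agrees with the seat to under a pixel. Release and step back.

Request:
drive_tool(commands=[[[0,0,0,0,0.3],[0,0,0,0,0.3],[0,0,0,0,0.3],[0,0,-15,0,0.4],[0,0,-50,0,0.4]]])

```text
time_s: 20.95
eef_pos: [0.683, -0.0011, 0.108]
tool_rot: [0.835, 0.55, 0.001, -0.0]
ft_force: [-0.1, -0.6, 0.9]
opening: 0.695
```

Request:
drive_tool(commands=[[[0,0,-50,0,0.4],[-25,-10,-90,0,0.4],[-50,-20,-92,0,0.4],[-50,-20,-92,0,0.4]]])

```text
time_s: 21.45
eef_pos: [0.644, -0.0421, 0.2022]
tool_rot: [0.836, 0.548, 0.001, 0.001]
ft_force: [0.7, -0.6, -0.7]
opening: 0.696
```

Run:
```python
from go import *
from lane import *
s=sense();im,M=snap('wrist');L=(.6745,-.0228,1.166)
p0=place_of('board_center','wrist');print([(q['conf'],q['position']) for q in p0][:1],proj(M,lane2w((35,0,23),L)))
q=regions_of('board','wrist')[0]
c=cv2.minAreaRect(np.argwhere(q['region'])[:,::-1].astype(np.float32));print(q['conf'],c)
big=cv2.resize(im,None,fx=2,fy=2,interpolation=cv2.INTER_CUBIC)
def P(p): return tuple(np.int32(2*np.array(proj(M,lane2w(p,L)))))
for s_ in (1,-1):
  for a,b in (((1,27*s_,33),(13,27*s_,33)),((58,27*s_,33),(70,27*s_,33)),((0,14*s_-3,28),(0,14*s_+3,28)),((0,25*s_,24),(70,25*s_,24))): cv2.line(big,P(a),P(b),(255,0,255),1)
cv2.line(big,P((0,25,24)),P((0,-25,24)),(255,0,255),1);cv2.line(big,P((70,25,24)),P((70,-25,24)),(255,0,255),1)
cv2.imwrite('pics/w_seat.png',big[100:700,160:960,::-1])
from lane import PTS
print(s['opening']); 
for n in ('scene','side'):
    eyes.camera(n);print(n,[(round(q['conf'],2),q['position']) for q in place_of('press_handle',n)[:1]],proj(model(n),lane2w(PTS['press_handle'],L)))
h=lane2w(PTS['press_handle'],L);print(h)
rows((h[0],h[1],.2,66.8))
```

```text
[(0.59, [300.5, 133.6])] [np.float64(299.51238348492734), np.float64(133.8822158077041)]
0.81 ((299.69500732421875, 131.72222900390625), (63.96714401245117, 87.2742691040039), 2.337306022644043)
0.6964664599707904
scene [(0.61, [291.8, 238.5])] [np.float64(290.27875716932414), np.float64(237.1304562887995)]
side [(0.71, [325.3, 184.2])] [np.float64(325.6819564723176), np.float64(185.31578562577118)]
[ 0.62503974 -0.1382377   0.12205541]
pos [ 0.645  -0.0381  0.1991] jawyaw -23.1 q7 -0.03
(np.float64(0.6250397433919915), np.float64(-0.1382376993254864), 0.2, 66.8) -> [-99.9  21.   -1. ] -89.9
```

View pics/w_seat.png

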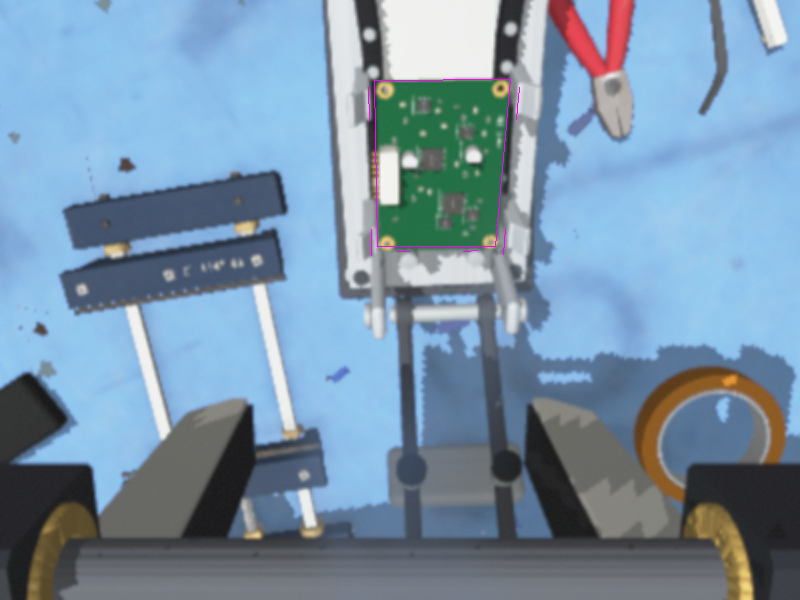

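The board sits exactly on the model outline, square between the posts and against the pins. For the press arm I'll grip the handle by its two ends (64 mm) with the current jaw direction, so the bar can pivot in the pads and the body stays clear of the microscope.

Request:
drive_tool(commands=[[[-30,7,0,0,1],[-60,14,0,0,1],[-90,20,0,0,1],[-100,21,0,0,1],[-100,21,0,0,1]]])

```text
time_s: 22.42
eef_pos: [0.6251, -0.1381, 0.1988]
tool_rot: [0.835, 0.551, 0.0, -0.001]
ft_force: [-0.0, -0.1, -0.1]
opening: 0.999
```

Run:
```python
from go import *
from lane import *
s=sense();im,M=snap('wrist','w_h.png');L=(.6745,-.0228,1.166)
p=place_of('press_handle','wrist')[:2]
h=lane2w(PTS['press_handle'],L);print(h,proj(M,h))
for q in p: print(q['conf'],q['position'],onz(M,q['position'],.122))
# bar extents
for sgn in (32,-32):
    x=list(PTS['press_handle']);x[1]=sgn;print(sgn,proj(M,lane2w(x,L)))
rows((h[0],h[1],.112,-23.2))
g=cv2.cvtColor(im,cv2.COLOR_RGB2GRAY)
cv2.imwrite('pics/w_hc.png',cv2.resize(im[120:330,140:420],(800,600))[:,:,::-1])
```

```text
[ 0.62503974 -0.1382377   0.12205541] [np.float64(274.706678210209), np.float64(221.8010273655979)]
0.71 [284.2, 222.8] [ 0.63069308 -0.14144803  0.122     ]
32 [np.float64(227.644481482046), np.float64(221.78489959495496)]
-32 [np.float64(321.7759497038944), np.float64(221.8171575606962)]
pos [ 0.6257 -0.1361  0.1986] jawyaw -23.0 q7 0.12
(np.float64(0.6250397433919915), np.float64(-0.1382376993254864), 0.112, -23.2) -> [-2.4  0.3 86.6] 0.2
```

Run:
```python
from go import *
im=cv2.imread('pics/w_h.png').astype(int)
for r in range(206,240,4):
    print(r,' '.join('%d,%d,%d'%tuple(im[r,c,::-1]) for c in range(205,350,8)))
sat=(im[:,:,0]-im[:,:,2])
for r in range(208,238,3):
    c=np.where(sat[r,190:370]<35)[0]+190; print(r,c.min() if len(c) else None,c.max() if len(c) else None,len(c))
```

```text
206 221,224,222 121,157,200 127,170,216 130,178,224 129,176,223 129,176,223 78,83,92 82,104,132 129,175,221 123,162,209 119,149,186 122,153,190 118,150,190 82,87,96 118,153,195 128,172,219 127,171,219 96,129,165 109,146,189
210 204,212,217 122,159,204 132,172,218 131,177,223 129,175,222 130,175,223 82,89,97 79,101,128 127,172,219 120,159,203 121,149,183 123,152,188 117,148,185 81,87,96 119,156,199 121,160,206 107,144,186 91,120,154 105,139,178
214 148,174,205 120,150,187 130,171,217 128,173,219 125,166,213 125,160,202 74,82,92 55,64,73 114,130,149 117,127,137 119,127,133 121,128,133 123,129,131 72,79,89 105,112,119 131,137,145 85,112,143 83,109,140 82,107,136
218 121,158,202 129,138,149 128,168,214 126,169,217 147,156,166 164,171,173 110,115,118 54,57,61 169,176,177 171,177,178 174,179,180 174,181,182 173,180,182 73,81,90 171,179,183 171,178,184 85,112,143 84,110,140 83,107,139
222 123,162,209 178,180,178 126,168,214 125,167,214 186,195,199 194,202,205 177,184,188 102,106,109 201,208,210 202,209,210 203,209,211 204,211,212 201,208,211 103,110,117 195,204,207 193,201,207 101,135,175 1
[... 361 characters left out ...]
145,156,167 144,158,173 127,136,145 111,124,138 104,119,137 94,107,135 98,117,146 83,110,141 97,131,170 113,153,198
234 42,51,65 100,96,94 64,78,97 69,85,108 120,163,209 134,175,219 131,177,223 129,176,223 131,176,223 134,175,220 127,170,217 83,106,134 83,109,138 86,112,141 86,106,146 85,111,142 83,109,140 81,109,141 83,109,139
238 61,76,97 62,75,99 64,79,103 71,87,110 121,160,204 132,173,218 130,175,221 130,177,224 131,177,222 132,174,219 125,170,218 82,108,138 84,110,140 87,113,143 86,112,142 84,110,141 82,109,140 123,168,218 121,165,214
208 205 314 24
211 205 314 25
214 206 329 76
217 207 330 101
220 207 331 103
223 208 330 102
226 209 330 104
229 206 328 114
232 205 233 29
235 190 234 28
```

The pixels show the bar from column 235 to 330 (length as expected), centred 8 px right of the model, so I shift 5 mm along tool y.

Request:
drive_tool(commands=[[[-2,5,30,0,1],[-2,5,60,0,1],[-2,5,80,0,1],[-2,5,87,0,1],[-2,5,87,0,1]]])

```text
time_s: 23.15
eef_pos: [0.6299, -0.1386, 0.1115]
tool_rot: [0.833, 0.553, 0.001, -0.001]
ft_force: [0.2, -0.8, 0.0]
opening: 1.0
```

Request:
drive_tool(commands=[[[0,0,0,0,0.5],[0,0,0,0,0.42],[0,0,0,0,0.36],[0,0,0,0,0.3]]], grip_force=8)

```text
time_s: 23.65
eef_pos: [0.6311, -0.1391, 0.112]
tool_rot: [0.833, 0.553, 0.002, -0.0]
ft_force: [2.7, -0.4, 0.1]
opening: 0.685
```

Request:
drive_tool(commands=[[[0,0,0,0,0.1],[0,0,0,0,-0.2]]])

```text
time_s: 23.9
eef_pos: [0.631, -0.1391, 0.112]
tool_rot: [0.833, 0.553, 0.002, -0.0]
ft_force: [1.1, -0.4, -0.1]
opening: 0.689
```

Run:
```python
from go import *
from lane import *
s=sense();print(s['ft_force'],s['opening'])
L=(.6745,-.0228,1.166)
s2=dict(s);s2['eef_pos']=np.array([.6445,-.040,.2005]);s2['tool_rot']=np.array([.836,.548,.001,.001]);M=model('wrist',s2)
for p in ((-20,0,43),(-20,24,43),(-20,-24,43),(35,0,23),(0,0,24),(-28,42,-20)): print(p,(2*np.array(proj(M,lane2w(p,L)))-[160,100]).round())
p=np.array(s['eef_pos'])+[0,0,.010]; R=(Ro.from_euler('z',L[2])*Ro.from_euler('y',-np.radians(20))).as_matrix()
q=R.T@(p-[L[0],L[1],.034])*1e3; print('handle in lane',q, 'model',PTS['press_handle'], np.hypot(q[0]+20,q[2]-43))
```

```text
[ 1.14904703 -0.41082688 -0.09468005] 0.6889951770853316
(-20, 0, 43) [439. 317.]
(-20, 24, 43) [381. 317.]
(-20, -24, 43) [496. 316.]
(35, 0, 23) [440. 173.]
(0, 0, 24) [437. 252.]
(-28, 42, -20) [345. 257.]
handle in lane [-86.39712878  -5.84596832 125.10589109] model (np.float64(-87.89677013270524), 0, np.float64(125.6984196073092)) 105.59335235664346
```

Gripped (64 mm). The handle plane lies about 2° off my lane yaw, so I'll plan the arc from the measured handle position.

```bash
cat > arc.py <<'E'
import sys
from go import *
r=.1068;H0=np.array([.631,-.1391,.122]);d=np.array([np.cos(np.radians(68.8)),np.sin(np.radians(68.8)),0]);z=np.array([0,0,1])
sf=(.122-.0676)/r;hinge=H0-r*(-np.sqrt(1-sf*sf)*d+sf*z)
s=sense();print('hinge',hinge,'F',np.round(s['ft_force'],1),'open',round(s['opening'],3))
h=np.array(s['eef_pos'])+[0,0,.01]-hinge;print('phi now',np.degrees(np.arctan2(h[2],h@d)),'r',np.hypot(h[2],h@d),'lat',h@np.cross(z,d))
rows(*[tuple(np.round(hinge+r*(np.cos(f)*d+np.sin(f)*z)-[0,0,.01],4)) for f in np.radians(list(map(float,sys.argv[1:])))])
E
python3 arc.py 144 137 129 121 113 105 97 89
```

```text
hinge [ 0.6642358 -0.053413   0.0676   ] F [ 1.1 -0.4 -0.1] open 0.689
phi now 149.3579042365895 r 0.10675757274674419 lat -2.9773008842541744e-05
pos [ 0.631  -0.1391  0.112 ] jawyaw -22.9 q7 0.18
(np.float64(0.633), np.float64(-0.134), np.float64(0.1204)) -> [ 5.4 -0.2 -8.4] 0
(np.float64(0.636), np.float64(-0.1262), np.float64(0.1304)) -> [ 13.8  -0.4 -18.3] 0
(np.float64(0.6399), np.float64(-0.1161), np.float64(0.1406)) -> [ 24.7  -0.7 -28.5] 0
(np.float64(0.6443), np.float64(-0.1047), np.float64(0.1491)) -> [ 36.9  -1.1 -37. ] 0
(np.float64(0.6491), np.float64(-0.0923), np.float64(0.1559)) -> [ 50.2  -1.5 -43.7] 0
(np.float64(0.6542), np.float64(-0.0792), np.float64(0.1608)) -> [ 64.3  -1.9 -48.6] 0
(np.float64(0.6595), np.float64(-0.0655), np.float64(0.1636)) -> [ 79.   -2.3 -51.3] 0
(np.float64(0.6649), np.float64(-0.0517), np.float64(0.1644)) -> [ 93.8  -2.7 -52.1] 0
```

Request:
drive_tool(commands=[[[5.4,-0.2,-8.4,0,-0.2],[13.8,-0.4,-18.3,0,-0.2],[24.7,-0.7,-28.5,0,-0.2]]], grip_force=10)

```text
time_s: 24.28
eef_pos: [0.6402, -0.1156, 0.1414]
tool_rot: [0.833, 0.553, 0.002, 0.0]
ft_force: [2.4, -0.8, -3.4]
opening: 0.689
```

```bash
python3 arc.py 129 121 113 105 97 89 81
```

```text
hinge [ 0.6642358 -0.053413   0.0676   ] F [ 2.4 -0.8 -3.4] open 0.689
phi now 128.4940719140465 r 0.10706155840474105 lat -0.0001101015318201192
pos [ 0.6402 -0.1156  0.1414] jawyaw -22.9 q7 0.12
(np.float64(0.6399), np.float64(-0.1161), np.float64(0.1406)) -> [-0.6 -0.1  0.8] 0
(np.float64(0.6443), np.float64(-0.1047), np.float64(0.1491)) -> [11.6 -0.5 -7.7] 0
(np.float64(0.6491), np.float64(-0.0923), np.float64(0.1559)) -> [ 24.9  -0.9 -14.4] 0
(np.float64(0.6542), np.float64(-0.0792), np.float64(0.1608)) -> [ 39.   -1.3 -19.3] 0
(np.float64(0.6595), np.float64(-0.0655), np.float64(0.1636)) -> [ 53.7  -1.7 -22. ] 0
(np.float64(0.6649), np.float64(-0.0517), np.float64(0.1644)) -> [ 68.5  -2.1 -22.8] 0
(np.float64(0.6703), np.float64(-0.0378), np.float64(0.1631)) -> [ 83.4  -2.5 -21.5] 0
```

Lifting well (-3.4 N carried). Continue.

Request:
drive_tool(commands=[[[11.6,-0.5,-7.7,0,-0.2],[24.9,-0.9,-14.4,0,-0.2],[39,-1.3,-19.3,0,-0.2],[53.7,-1.7,-22,0,-0.2]]])

```text
time_s: 24.78
eef_pos: [0.66, -0.0651, 0.1644]
tool_rot: [0.833, 0.553, 0.002, 0.001]
ft_force: [1.8, -2.6, -2.0]
opening: 0.686
```

```bash
python3 arc.py 97 90 83 76 69 62 56 50
```

```text
hinge [ 0.6642358 -0.053413   0.0676   ] F [ 1.8 -2.6 -2. ] open 0.686
phi now 96.6334918050473 r 0.10750819245409513 lat -0.00025157953001821165
pos [ 0.66   -0.0651  0.1644] jawyaw -22.9 q7 0.02
(np.float64(0.6595), np.float64(-0.0655), np.float64(0.1636)) -> [-0.6 -0.3  0.8] 0
(np.float64(0.6642), np.float64(-0.0534), np.float64(0.1644)) -> [12.4 -0.7  0. ] 0
(np.float64(0.6689), np.float64(-0.0413), np.float64(0.1636)) -> [25.4 -1.   0.9] 0
(np.float64(0.6736), np.float64(-0.0293), np.float64(0.1612)) -> [38.3 -1.4  3.3] 0
(np.float64(0.6781), np.float64(-0.0177), np.float64(0.1573)) -> [50.7 -1.8  7.2] 0
(np.float64(0.6824), np.float64(-0.0067), np.float64(0.1519)) -> [62.5 -2.1 12.6] 0
(np.float64(0.6858), np.float64(0.0023), np.float64(0.1461)) -> [72.1 -2.5 18.5] 0
(np.float64(0.6891), np.float64(0.0106), np.float64(0.1394)) -> [81.  -2.7 25.2] 0
```

Request:
drive_tool(commands=[[[12.4,-0.7,0,0,-0.2],[25.4,-1,0.9,0,-0.2],[38.3,-1.4,3.3,0,-0.2],[50.7,-1.8,7.2,0,-0.2],[62.5,-2.1,12.6,0,-0.2]]])

```text
time_s: 25.4
eef_pos: [0.6834, -0.0051, 0.1518]
tool_rot: [0.833, 0.553, 0.003, 0.001]
ft_force: [2.8, 0.1, 1.2]
opening: 0.683
```

```bash
python3 arc.py 57 52 48 44 40 37 35
```

```text
hinge [ 0.6642358 -0.053413   0.0676   ] F [2.8 0.1 1.2] open 0.683
phi now 61.10920542881983 r 0.10755905621709165 lat -0.0003724157980473921
pos [ 0.6834 -0.0051  0.1518] jawyaw -22.9 q7 -0.07
(np.float64(0.6853), np.float64(0.0008), np.float64(0.1472)) -> [ 6.2 -0.5  4.6] 0
(np.float64(0.688), np.float64(0.0079), np.float64(0.1418)) -> [13.7 -0.8 10. ] 0
(np.float64(0.6901), np.float64(0.0132), np.float64(0.137)) -> [19.4 -1.  14.8] 0
(np.float64(0.692), np.float64(0.0182), np.float64(0.1318)) -> [24.7 -1.2 20.1] 0
(np.float64(0.6938), np.float64(0.0229), np.float64(0.1262)) -> [29.7 -1.4 25.7] 0
(np.float64(0.6951), np.float64(0.0261), np.float64(0.1219)) -> [33.2 -1.4 30. ] 0
(np.float64(0.6959), np.float64(0.0282), np.float64(0.1189)) -> [35.4 -1.5 33. ] 0
```

Request:
drive_tool(commands=[[[6.2,-0.5,4.6,0,-0.2],[13.7,-0.8,10,0,-0.2],[19.4,-1,14.8,0,-0.2],[24.7,-1.2,20,0,-0.2]]])

```text
time_s: 25.9
eef_pos: [0.6926, 0.0187, 0.1317]
tool_rot: [0.833, 0.553, 0.003, 0.001]
ft_force: [3.2, 1.0, 2.5]
opening: 0.684
```

```bash
python3 arc.py 40 38 36 34.5 33 32 31 30 29
python3 - <<'E'
from go import *
im,M=snap('wrist','w_p.png');print(eyes.camera('side').shape,[(round(q['conf'],2),q['position'],tri([ray(model('side'),q['position']),ray(model('side'),q['position'])]) if 0 else 0) for q in place_of('press_handle','side')[:1]],proj(model('side'),np.array(sense()['eef_pos'])+[0,0,.01]))
E
```

```text
hinge [ 0.6642358 -0.053413   0.0676   ] F [3.2 1.  2.5] open 0.684
phi now 43.72164243935535 r 0.10720263044970847 lat -0.0004091246981722365
pos [0.6926 0.0187 0.1317] jawyaw -22.9 q7 -0.09
(np.float64(0.6938), np.float64(0.0229), np.float64(0.1262)) -> [ 4.3 -0.6  5.5] 0
(np.float64(0.6947), np.float64(0.0251), np.float64(0.1234)) -> [ 6.7 -0.6  8.3] 0
(np.float64(0.6955), np.float64(0.0271), np.float64(0.1204)) -> [ 8.8 -0.7 11.3] 0
(np.float64(0.6961), np.float64(0.0286), np.float64(0.1181)) -> [10.4 -0.7 13.6] 0
(np.float64(0.6966), np.float64(0.0301), np.float64(0.1158)) -> [12.  -0.9 15.9] 0
(np.float64(0.697), np.float64(0.031), np.float64(0.1142)) -> [13.  -0.9 17.6] 0
(np.float64(0.6973), np.float64(0.0319), np.float64(0.1126)) -> [13.9 -0.9 19.2] 0
(np.float64(0.6977), np.float64(0.0328), np.float64(0.111)) -> [14.9 -0.9 20.8] 0
(np.float64(0.698), np.float64(0.0337), np.float64(0.1094)) -> [15.8 -1.  22.4] 0
(420, 560, 3) [(0.59, [259.0, 149.2], 0)] [np.float64(260.01957217670434), np.float64(149.37711274422344)]
```

Request:
drive_tool(commands=[[[4.3,-0.3,5.5,0,-0.2],[6.7,-0.3,8.3,0,-0.2],[8.8,-0.4,11.3,0,-0.2],[10.4,-0.4,13.6,0,-0.2]]], grip_force=7)

```text
time_s: 26.55
eef_pos: [0.6967, 0.0291, 0.117]
tool_rot: [0.833, 0.553, 0.003, 0.001]
ft_force: [4.1, 0.8, 0.9]
opening: 0.688
```

```bash
python3 arc.py 33 32 31 30 29 28
```

```text
hinge [ 0.6642358 -0.053413   0.0676   ] F [4.1 0.8 0.9] open 0.688
phi now 33.8175639757633 r 0.10673381731717398 lat -0.0004080073300011606
pos [0.6967 0.0291 0.117 ] jawyaw -22.8 q7 -0.1
(np.float64(0.6966), np.float64(0.0301), np.float64(0.1158)) -> [ 0.9 -0.5  1.2] 0
(np.float64(0.697), np.float64(0.031), np.float64(0.1142)) -> [ 1.8 -0.5  2.8] 0
(np.float64(0.6973), np.float64(0.0319), np.float64(0.1126)) -> [ 2.8 -0.5  4.4] 0
(np.float64(0.6977), np.float64(0.0328), np.float64(0.111)) -> [ 3.8 -0.5  6. ] 0
(np.float64(0.698), np.float64(0.0337), np.float64(0.1094)) -> [ 4.7 -0.6  7.6] 0
(np.float64(0.6983), np.float64(0.0345), np.float64(0.1077)) -> [ 5.5 -0.6  9.3] 0
```

Request:
drive_tool(commands=[[[0.5,0,0.6,0,-0.2],[0.9,0,1.2,0,-0.2],[1.3,0,2,0,-0.2],[1.8,0,2.8,0,-0.2]]])

```text
time_s: 27.05
eef_pos: [0.6974, 0.0309, 0.1139]
tool_rot: [0.833, 0.553, 0.003, 0.001]
ft_force: [4.8, 0.9, 0.4]
opening: 0.687
```

Request:
drive_tool(commands=[[[0.4,0,0.8,0,-0.2],[0.9,0,1.5,0,-0.2],[0.9,0,1.5,0,-0.2]]])

```text
time_s: 27.42
eef_pos: [0.6977, 0.0318, 0.1123]
tool_rot: [0.833, 0.553, 0.003, 0.001]
ft_force: [5.1, 1.8, 1.9]
opening: 0.688
```

```bash
python3 arc.py 30 29 28 27
```

```text
hinge [ 0.6642358 -0.053413   0.0676   ] F [5.1 1.8 1.9] open 0.688
phi now 30.842528353448436 r 0.10659874165942951 lat -0.00040989831971656123
pos [0.6977 0.0318 0.1123] jawyaw -22.8 q7 -0.11
(np.float64(0.6977), np.float64(0.0328), np.float64(0.111)) -> [ 0.9 -0.4  1.3] 0
(np.float64(0.698), np.float64(0.0337), np.float64(0.1094)) -> [ 1.9 -0.5  2.9] 0
(np.float64(0.6983), np.float64(0.0345), np.float64(0.1077)) -> [ 2.7 -0.5  4.6] 0
(np.float64(0.6986), np.float64(0.0353), np.float64(0.1061)) -> [ 3.6 -0.6  6.2] 0
```

Request:
drive_tool(commands=[[[0.3,0.5,0.5,0,-0.2],[0.6,1,1,0,-0.2],[0.6,1,1,0,-0.2]]])

```text
time_s: 27.8
eef_pos: [0.6979, 0.0322, 0.1112]
tool_rot: [0.833, 0.553, 0.003, -0.0]
ft_force: [0.8, 2.9, 3.9]
opening: 0.687
```

Request:
drive_tool(commands=[[[0.3,0,0.5,0,-0.2],[0.6,0,1,0,-0.2],[0.6,0,1,0,-0.2]]])

```text
time_s: 28.18
eef_pos: [0.6979, 0.0323, 0.1112]
tool_rot: [0.833, 0.553, 0.002, -0.0]
ft_force: [0.3, 2.0, 6.3]
opening: 0.689
```

The motion has stopped with 6 N upward, so the feet are on the board. Let go and lift off.

Request:
drive_tool(commands=[[[0,0,0,0,0.5],[0,0,0,0,0.8],[0,0,0,0,0.9],[0,0,-20,0,0.9],[0,0,-50,0,0.9]]])

```text
time_s: 28.8
eef_pos: [0.6972, 0.032, 0.1618]
tool_rot: [0.833, 0.553, 0.002, -0.0]
ft_force: [0.6, -0.2, 0.5]
opening: 0.95
```

Request:
drive_tool(commands=[[[-25,-10,-40,0,0.9],[-60,-20,-60,0,0.9],[-100,-30,-70,0,0.9],[-110,-30,-75,0,0.9],[-110,-30,-75,0,0.9]]])

```text
time_s: 29.42
eef_pos: [0.6273, -0.0583, 0.2378]
tool_rot: [0.834, 0.552, 0.003, 0.0]
ft_force: [0.4, 0.2, -0.7]
opening: 0.953
```

Run:
```python
from go import *
from lane import *
rows();L=(.6745,-.0228,1.166)
for n in ('wrist','side','scene'):
    im,M=snap(n,n+'_end.png')
    print(n,'model handle j0',np.round(proj(M,lane2w((85,0,63),L)),1),'j-.12',np.round(proj(M,lane2w((-20+107*np.cos(.188-.12),0,43+107*np.sin(.188-.12)),L)),1),'seat',np.round(proj(M,lane2w((35,0,23),L)),1))
    for l in ('press_handle','board_center','heatsink_center','tape','battery','side_cutters'):
        for q in place_of(l,n)[:1]: print('  ',l,round(q['conf'],2),q['position'])
    for l in ('board','press_handle'):
      for q in regions_of(l,n)[:1]:
        c=cv2.minAreaRect(np.argwhere(q['region'])[:,::-1].astype(np.float32)); print('   reg',l,round(q['conf'],2),np.round(np.array(c[0]),1),np.round(c[1],1),round(c[2],1))
```

```text
pos [ 0.6273 -0.0583  0.2378] jawyaw -22.9 q7 -0.01
wrist model handle j0 [316.5  57.2] j-.12 [315.1  50.5] seat [308.2 107.1]
   press_handle 0.82 [317.0, 59.0]
   board_center 0.34 [308.2, 19.4]
   tape 0.58 [423.0, 234.3]
   battery 0.74 [9.6, 67.1]
   side_cutters 0.74 [310.7, 20.9]
   reg board 0.79 [304.  105.4] [49.  77.5] 1.0
   reg press_handle 0.81 [317.7 113.9] [135.1  91.2] 88.8
side model handle j0 [255.5 152.4] j-.12 [253.6 154.3] seat [268.4 172. ]
   board_center 0.73 [271.0, 170.4]
   heatsink_center 0.57 [270.1, 172.7]
   tape 0.67 [351.7, 169.7]
   battery 0.59 [246.9, 161.1]
   side_cutters 0.56 [264.2, 158.2]
   reg board 0.75 [262.6 170.6] [68.6 36.9] 34.2
   reg press_handle 0.8 [271.2 169. ] [50.4 19.6] 35.8
scene model handle j0 [329.6 173.6] j-.12 [330.2 174.7] seat [320.9 197.7]
   press_handle 0.7 [327.1, 175.5]
   board_center 0.7 [322.1, 198.6]
   tape 0.68 [353.6, 288.6]
   battery 0.76 [224.5, 156.0]
   side_cutters 0.84 [355.0, 206.8]
   reg board 0.71 [319.3 204.5] [18.2 17.1] 24.4
   reg press_handle 0.88 [319.8 195.4] [22.4 53.1] 27.6
```

Run:
```python
from go import *
from lane import *
L=(.6745,-.0228,1.166);M=model('wrist')
im=cv2.imread('pics/wrist_end.png').astype(int);g=(im[:,:,1]>im[:,:,0]+15)&(im[:,:,1]>im[:,:,2]+25)
g[:, :220]=0;g[:,400:]=0;g[250:]=0
p=np.argwhere(g);print(len(p),'rows',np.percentile(p[:,0],[.5,99.5]))
for r in range(70,150,8):
    c=np.where(g[r])[0]; 
    if len(c): print(r,c.min(),c.max())
for x in (0,35,70): print(x,np.round(proj(M,lane2w((x,25,24),L)),1),np.round(proj(M,lane2w((x,-25,24),L)),1))
```

```text
1454 rows [ 67. 144.]
70 295 330
78 280 329
86 280 325
126 280 326
134 280 326
142 295 326
0 [280.2 144.6] [334.7 144.9]
35 [280.8 107.2] [338.7 107.6]
70 [281.5  64.9] [343.3  65.3]
```

```bash
python3 -c "
from workcell import *
print(ticket.finish_job())"
```

```text
the job is handed in; nothing more can be done
None
```

The press is set up and the job is handed in, at about 31 s of the 72 s allowed. The finish call gives no verdict.

**What I did**
1. I released the heat sink at the load spot and it slid down to its stop.
2. I laid the board on it and pushed it down the lane until it met the stop pins, with about 4 N of resistance along the lane.
3. I took the press arm by the ends of its handle and carried it round the full arc. I lowered it in 1–2 mm steps until it stopped with 6 N upward, then let go.

**Last checks**
- **Press arm:** the wrist camera put the handle within about 2 px of its joint-0 position. The scene camera agreed to about 3 px, too coarse to separate joint 0 from joint −0.12. The side camera network did not report the handle.
- **Board:** its lower end and left edge match the seated outline within about 1 px. The press arm hides the right edge, but that edge matched the outline in the picture taken before the arm came over.
- **Bystanders:** in the scene view the battery and tape roll read within about 2 px of where they started. So do the cutters' best readings. The gripper never went near them.

**Checks that disagreed**
- **Lane direction:** my yaw estimate was about 2° off the plane the press arm swings in. I corrected for this from the measured handle position.
- **Network readings:** in the last pictures, the wrist view's board centre (low confidence) and the side view's battery were clear misreads. I ignored them.

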